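Hang up the ear defenders and hold the scanner over the panel's barcode

ROBOT

A 6-joint arm with a two-finger parallel gripper is mounted at the origin on the work surface. World frame = base frame: x ahead of the robot, y to its left, z up, the work surface at z = 0. Lengths are in m, angles in rad, forces in N, time in s.
With the tool pointing down it reaches from about 0.2 to 0.875 m from the base axis. Payload 3.4 kg.
Tool frame: the origin (TCP) lies at the very end of the fingers, on their centre line; the grasp point (between the pads) lies r.tcp_to_grasp behind it (r.tcp_to_grasp is the distance from the TCP to the grasp point, in m); z points along the fingers, y is the direction in which the jaws open and shut (so a half turn about z gives the same grasp; the last joint's range is limited). The gripper opens to 94 mm and grips with 3 to 60 N. Pads are 16 mm wide; open, the fingers measure 119 mm over their backs; the gripper's body (75 mm by 177 mm) begins 78 mm behind the grasp point.
Start: joints at [0.994, 0.276, 1.505, -0, 1.361, -0.121], TCP at [0.253, 0.516, 0.205] pointing down, gripper open.
Joint ranges: [-2.89, 2.89], [-0.75, 2.08], [0.22, 2.7], [-1.18, 4.32], [0.11, 2.71], [-2.7, 2.7]. Speed limits (rad/s): [2.57, 2.57, 3.14, 3.14, 3.14, 3.14].

INTERFACE

Orientations are given as a unit quaternion [x, y, z, w].
In Python, from station import r, snapshot, camera_model gives the robot as it stands.
- The arm moves only by the tool send_rows, never from a script. Its argument "commands" is a list of rows, each a list of 7 numbers: the turn, a rotation vector about the tool's x, y, z in degrees, then the shift along the tool's x, y, z in cm, then the closure, from 0 (fully open) to 1 (shut). In form: [[wx, wy, wz, dx, dy, dz, hand], ...]. A call has 1 to 10 rows; each row is the pose to reach, as a shift and turn from the pose commanded when the call began, along the tool's axes at that moment; what a row does not reach only later rows make up. A row lasts 1/8 s, in which the tool goes at most 62.5 mm and 10.7 degrees, less where a joint would pass 70% of its speed; a pose out of reach is approached as far as the arm can. A call with a gripper value outside its range is refused whole. The fingers move at their own pace and stop on an object; the grip force is fixed at half the most. Time passes only in rows, so rows that repeat a pose let the fingers close. It gives the time, the measured TCP pose, the force and the opening at its end, in the units of the state.
- r.get_obs(): the state, without advancing time (a new reading comes with each control period).
- snapshot(name): name is "side" or "top"; returns the picture (480x640x3 uint8, red, green, blue); there is no depth.
- camera_model(name): a dict with "fovy" (degrees; the focal length in pixels is half the picture's height over the tangent of half this angle, whatever the lens; pixels are square), "cx", "cy" (the principal point, pixels), "distortion" ([k1, k2, p1, p2, k3] as OpenCV has them; the pictures are not rectified), "eye" and "orientation" of the camera in the world. Camera axes: x right, y down, z forward; pixel columns grow to the right and rows downward; lengths in m; the calibration is good to about 2 mm. A picture is of the moment at which its call begins. camera_model takes no time and is no camera call.
- r.finish_job(): hands the job in, once; it reports no verdict.
The state is a dict: "clock": time; "q": joint angles; "qvel": joint speeds; "joint_torque": joint torques, N m; "position": TCP position; "tcp_rot": TCP orientation; "contact_force": force on the tool from outside, world axes, zero at the start; "ft_torque": the same for the moment, N m; "width": finger opening in m.
Only numpy, scipy, OpenCV 4.12 (cv2) and the standard library are available. Lean on these libraries where they do the work, as an engineer would, in place of code of your own. Each camera call takes 0.05 s, during which the arm holds its last target.

TASK

The ear defenders were left standing over the barcode label of the big clamped panel: hang them by the headband over the free bar of the steel rail. Then draw the scanner out of its holster, carry it over the fence and clamps, and hold it nose down, upright and still, about 4 cm above the middle of that label, with the wide way of its nose along the label's long side and without touching the panel or clamps; the program finishes while the gripper is still holding it there. Leave the other things on the bench where they are.

Things in the scene. Friction and masses are not known exactly. Their poses are not given: they have to be found in the camera images.
- defenders: Loose rigid black ear defenders, 0.15-0.35 kg, standing on their two cups over the label, headband up. Origin: midway between the cups, level with their undersides; z up to the headband, y from cup to cup, x along the headband's width. 172 mm high. Cups 58 mm (x), 43 mm (y), 76 mm high; 102 mm clear between them, 194 mm over all in y.
- crown (a point): Middle of the underside of the headband's crown, the part that rests on the bar: 160 mm above the ear defenders' origin, axes as theirs. The headband is a half-round arch in the y-z plane, 34 mm wide along x and 12 mm thick; it can be pinched across its width at the crown from above.
- rail: Fixed steel hanging rail. Origin on the bench under the middle of its bar. The level round bar, 16 mm in diameter, runs along y; its +y end is held by a post 25 mm square at y = +135 mm (230 mm high, base plate 90 x 80 mm), its -y end is free. The ear defenders hang with the arch square across the bar, a cup on either side, 55 mm clear of the bench.
- rail_mid (a point): Point on top of the bar, halfway along its free length, 215 mm above the bench; axes as the rail's. The bar is free from y = -120 mm (end cap) to y = +122 mm (post) of this point.
- rail_end (a point): Free end of the bar, level with its top line, 126 mm from rail_mid towards the rail's -y. The end cap there, 24 mm in diameter and 6 mm long, stands 4 mm proud of the bar.
- panel: Big fixed wood panel 270 mm (x) by 320 mm (y), 18 mm thick; origin at the centre of its underside, on the bench. Along its -y side an aluminium fence 40 mm high (y = -162 to -202 mm, 300 mm long) with two toggle clamps at x = -85 and +85 mm: arms 76 mm high reach in to y = -129 mm, upright handles at y = -192 mm reach 157 mm above the bench. All one fixed body.
- label: White paper barcode label lying flat on the big panel, 60 mm (x) by 100 mm (y, the long side; the black bars stand side by side along y), under 1 mm thick. Origin: centre of the label, at the panel's top face, z up.
- scanner: Loose grey cordless pistol-shaped scanner, 0.15-0.3 kg, nose down in the holster. Origin: centre of the nose's mouth (lowest face); z up to the rear end, y the wide way of the nose, x where the handle points. 142 mm high; nose 50 mm (x) by 74 mm (y), narrowing above z = 58 mm. Handle 29 mm wide, 34 mm thick, leaves the +x side at z = 108 mm, rises slightly, ends at x = 115, z = 152 mm.
- scanner_grip (a point): Middle of the scanner's rear end, 118 mm above its origin, axes as the scanner's. From z = 90 to 140 mm above the origin the rear end is 42 mm (x) by 44 mm (y) with flat sides: grip it across y from above.
- holster: Fixed bench holster, base plate 130 x 120 mm. Origin: centre of its underside on the bench, axes as the standing scanner's. Black cup, outside 70 mm (x) by 94 mm (y), wall 5 mm; inner floor at z = 30 mm, rim at z = 75 mm. The scanner's nose stands loosely in it, 45 mm deep; draw it straight up.
- tape: Bystander: tape measure 56 by 36 mm, 56 mm high, on the far (+x) part of the big panel. Origin under its centre.
- tin_large: Bystander: tin 100 mm in diameter, 121 mm high, behind the panel. Origin under its centre.
- tin_small: Bystander: tin 74 mm in diameter, 93 mm high, at the back. Origin under its centre.
- glue: Bystander: white bottle 60 mm in diameter, 170 mm high, beyond the holster. Origin under its centre.
- sanding_block: Bystander: cork sanding block 110 by 62 mm, 38 mm high, beyond the holster. Origin under its centre.
- small_part: Bystander: loose small wood part 90 by 180 mm, 18 mm thick, with a small barcode label of its own (not the one wanted), near the robot on its left. Origin under its centre.
- try_square: Bystander: try square, 120 mm stock and 150 mm blade, 18 mm high, at the back left. Origin under the middle of its stock.

How it is judged:
By the outcome, as a careful person would: the job done as asked, in the order asked, and still so for the second after the job is handed in, while the arm keeps its last pose, push and grip.
It also fails if it takes over 54 s, if anything falls off the work surface, if the arm or the gripper's body presses on something with over 40 N, if the wrist force passes 120 N, or if a joint passes its speed limit or range.

## Working session

There is one attempt and no reset: what is moved stays moved. The work goes in short steps, Python scripts to look and compute and a tool call to move; the robot and the scene stay as the last step left them, time stands still between calls to the robot, and variables do not carry over. Pictures are saved under pics/ and viewed, and the job is handed in when it is done.

Besides the shell and the picture viewer there is one more tool, called after "Emit:" by a JSON object that holds its "name" and its "arguments", one argument or row to a line. send_rows: Moves the arm, as the interface text tells. Its arguments: {"type":"object","properties":{"commands":{"type":"array","items":{"type":"array","items":{"type":"number"}}}},"required":["commands"]}

```bash
ls; mkdir -p pics; python3 - <<'E'
from station import r,snapshot,camera_model
import cv2
for n in("side","top"):
    im=snapshot(n); cv2.imwrite(f"pics/{n}0.png",im[:,:,::-1]); print(camera_model(n))
print(r.get_obs(), r.tcp_to_grasp)
E
```

```text
pics
{'fovy': 44.543453591261546, 'cx': 316.8697092784407, 'cy': 240.18021337039167, 'distortion': array([0.04452215, 0.        , 0.        , 0.        , 0.        ]), 'eye': array([0.28052545, 1.19808077, 1.10121873]), 'orientation': array([-0.10498553,  0.88423534, -0.45292424,  0.04433425])}
{'fovy': 44.426425514029845, 'cx': 324.19772370732636, 'cy': 250.20519285305838, 'distortion': array([0.0466779, 0.       , 0.       , 0.       , 0.       ]), 'eye': array([ 0.27064346, -0.03481779,  1.66196494]), 'orientation': array([-0.70211655,  0.70572786, -0.0666202 ,  0.06739648])}
{'clock': 0.1, 'q': array([ 9.93994392e-01,  2.76497750e-01,  1.50598781e+00, -4.98103190e-05,
        1.36066753e+00, -1.21027891e-01]), 'qvel': array([-0.00030344, -0.00093329, -0.00540009, -0.00060362, -0.0010644 ,
        0.00117403]), 'joint_torque': array([ 6.08396786e-04, -4.05453050e+01, -2.37779993e+01,  7.01492233e-02,
        2.98232201e-02, -3.95384870e-05]), 'position': array([0.25285535, 0.51586897, 0.20471808]), 'tcp_rot': array([ 2.25914532e-01,  9.74146814e-01, -7.41532867e-04, -2.43854343e-04]), 'contact_force': array([-0.08227286, -0.30499449, -0.45049612]), 'ft_torque': array([ 0.00255492, -0.03730027, -0.00170721]), 'width': 0.0937325179878186} 0.0188
```

View pics/side0.png

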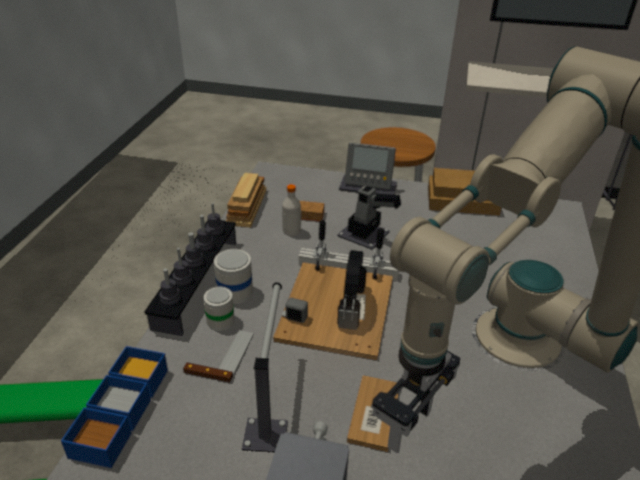

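View pics/top0.png

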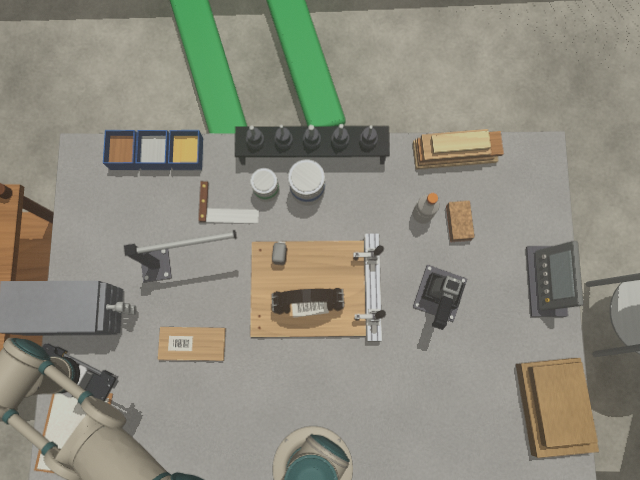

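The top view has +x up and +y to the left. The rail is at about (150,255), the panel at (305,290), and the holster with the scanner at (440,293). I'll enlarge these areas.

```bash
cat > h.py <<'E'
import numpy as np, cv2
from scipy.spatial.transform import Rotation as R
from station import r,snapshot,camera_model
def cam(n):
    m=camera_model(n); f=240/np.tan(np.radians(m['fovy'])/2)
    K=np.array([[f,0,m['cx']],[0,f,m['cy']],[0,0,1]]); return K,m['distortion'],R.from_quat(m['orientation']).as_matrix(),m['eye']
def proj(n,P):
    K,d,Rm,e=cam(n); P=np.atleast_2d(np.array(P,float))
    rv=cv2.Rodrigues(Rm.T)[0]; return cv2.projectPoints(P,rv,-Rm.T@e,K,d)[0][:,0]
def ray(n,uv):
    K,d,Rm,e=cam(n); p=cv2.undistortPoints(np.array([[uv]],float),K,d)[0,0]
    return e,Rm@np.array([p[0],p[1],1])
def at(n,uv,z):
    e,v=ray(n,uv); return e+v*(z-e[2])/v[2]
def tri(u1,u2):
    (e1,v1),(e2,v2)=ray('side',u1),ray('top',u2)
    s=np.linalg.lstsq(np.c_[v1,-v2],e2-e1,rcond=None)[0]; a,b=e1+s[0]*v1,e2+s[1]*v2
    return (a+b)/2,np.linalg.norm(a-b)
def crop(im,name,x0,y0,w,h,k,step=10):
    c=cv2.resize(im[y0:y0+h,x0:x0+w],None,fx=k,fy=k,interpolation=cv2.INTER_CUBIC)[:,:,::-1].copy()
    for x in range(-(-x0//step)*step,x0+w,step):
        cv2.line(c,((x-x0)*k,0),((x-x0)*k,6),(0,255,255),1); cv2.putText(c,str(x),((x-x0)*k,16),0,.35,(0,255,255),1)
    for y in range(-(-y0//step)*step,y0+h,step):
        cv2.line(c,(0,(y-y0)*k),(6,(y-y0)*k),(0,255,255),1); cv2.putText(c,str(y),(8,(y-y0)*k+4),0,.35,(0,255,255),1)
    cv2.imwrite('pics/'+name,c)
E
python3 - <<'E'
from h import *
s=cv2.imread('pics/side0.png')[:,:,::-1];t=cv2.imread('pics/top0.png')[:,:,::-1]
crop(t,'c1.png',240,225,150,125,5)
crop(t,'c2.png',110,220,140,75,5)
crop(t,'c3.png',400,185,90,160-15,4)
crop(s,'c4.png',270,215,140,145,4)
crop(s,'c5.png',230,270,80,185,3)
crop(s,'c6.png',330,170,80,80,7)
E
```

```text
(no output)
```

View pics/c1.png

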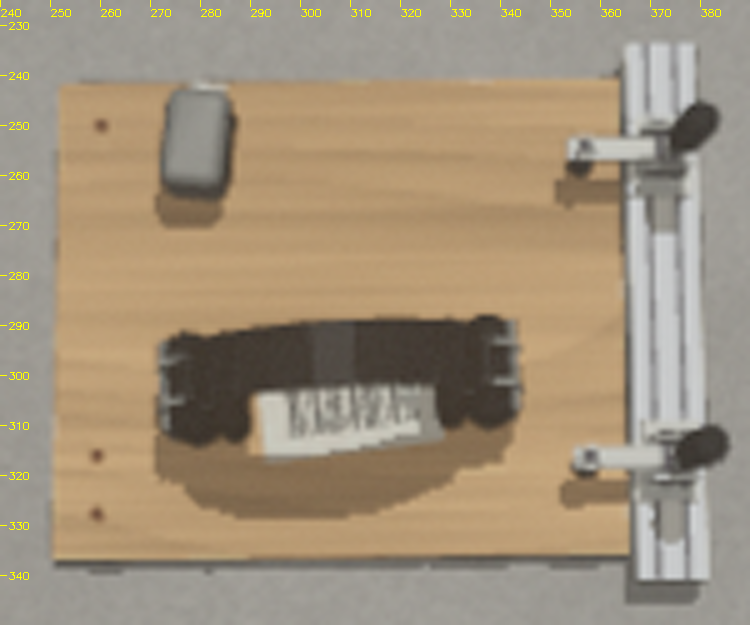

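View pics/c2.png

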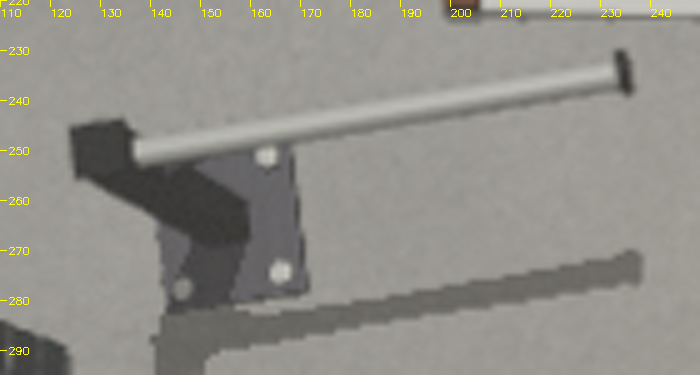

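View pics/c3.png

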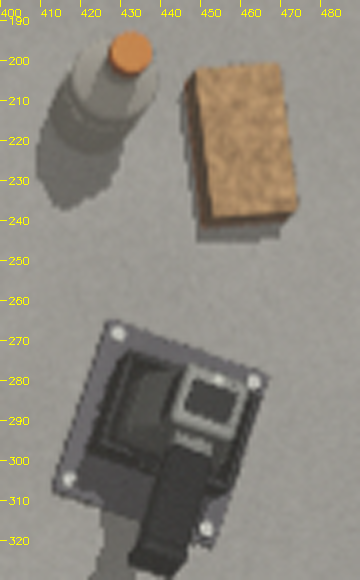

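View pics/c4.png

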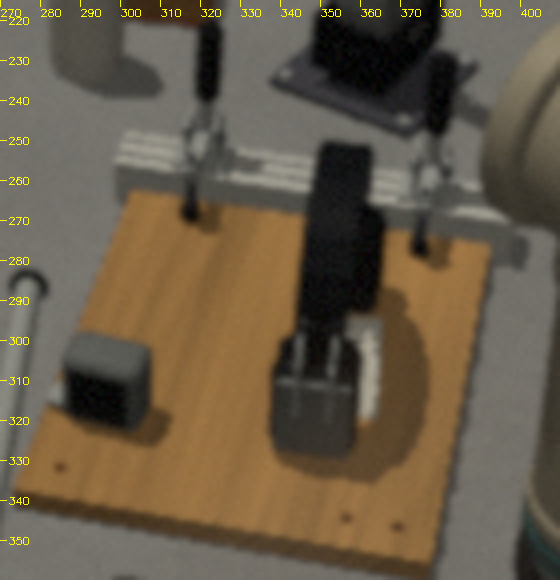

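View pics/c5.png

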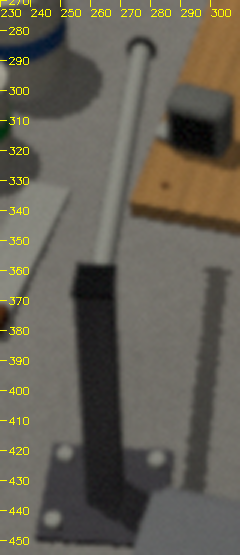

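View pics/c6.png

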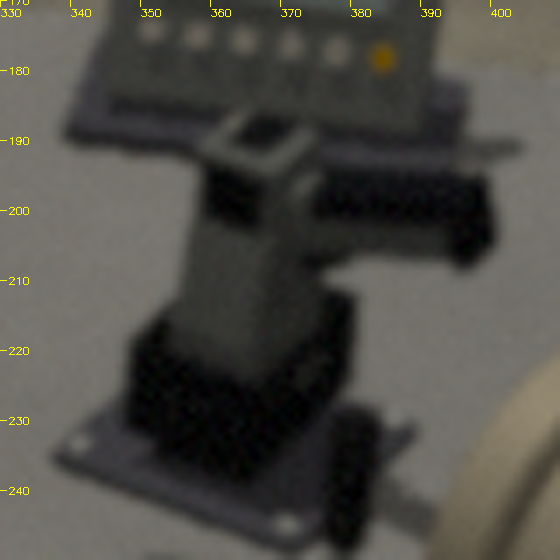

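```bash
python3 - <<'E'
from h import *
np.set_printoptions(precision=4,suppress=True)
print('panel',[at('top',p,.018)[:2] for p in [(251.8,242),(364.5,241),(250.5,336.8),(366,336)]])
print('label',[at('top',p,.0185)[:2] for p in [(293,316.4),(328.3,312.8)]])
a,b=[at('top',p,.19) for p in [(306.6,289),(306.6,302.6)]]
print('crown',a,b,(a+b)/2)
for p in [(272.4,303),(343.6,299)]: print('cup',at('top',p,.018+.04))
a=at('top',(137,250),.207);b=at('top',(234.8,234.4),.207);print('rail',a,b,np.linalg.norm(b-a),np.degrees(np.arctan2(*(a-b)[1::-1])))
print('railend tri',tri((277,285),(234.8,234.4)))
c=[(188,365),(245,378),(228,438),(172,425)]
P=np.array([at('top',(400+x/4,185+y/4),.172) for x,y in c]);print('scan',P,P.mean(0))
c=[(110,320),(268,375),(212,550),(52,492)]
P=np.array([at('top',(400+x/4,185+y/4),.006) for x,y in c]);print('hol',P,P.mean(0))
E
```

```text
panel [array([0.6114, 0.1727]), array([ 0.6127, -0.149 ]), array([0.3437, 0.1712]), array([ 0.3441, -0.1483])]
label [array([0.3991, 0.054 ]), array([ 0.4086, -0.0444])]
crown [0.4542 0.0109 0.19  ] [0.42   0.0109 0.19  ] [0.4371 0.0109 0.19  ]
cup [0.4328 0.1083 0.058 ]
cup [ 0.4427 -0.0862  0.058 ]
rail [0.5532 0.4361 0.207 ] [0.5921 0.1922 0.207 ] 0.24692501635173883 99.07225170718559
railend tri (array([0.5929, 0.1919, 0.2102]), np.float64(0.0029408209099224983))
scan [[ 0.4875 -0.3471  0.172 ]
 [ 0.479  -0.3829  0.172 ]
 [ 0.4407 -0.3703  0.172 ]
 [ 0.4491 -0.3353  0.172 ]] [ 0.4641 -0.3589  0.172 ]
hol [[ 0.5443 -0.328   0.006 ]
 [ 0.5043 -0.438   0.006 ]
 [ 0.3812 -0.3926  0.006 ]
 [ 0.422  -0.2826  0.006 ]] [ 0.463  -0.3603  0.006 ]
```

```bash
cat >> h.py <<'E'
def plan(p,jaw,tilt=None):
    o=r.get_obs(); Rc=R.from_quat(o['tcp_rot']); psi=np.radians(jaw+90)
    Rt=R.from_euler('z',psi)*R.from_euler('x',np.pi)
    print('turn',np.round(np.degrees((Rc.inv()*Rt).as_rotvec()),2),'shift cm',np.round(Rc.inv().apply(np.array(p)-o['position'])*100,2))
    return Rc
def st():
    o=r.get_obs(); x=R.from_quat(o['tcp_rot']).as_matrix(); print('t',o['clock'],'p',o['position'].round(4),'jaw',np.degrees(np.arctan2(x[1,1],x[0,1])).round(2),'z',x[:,2].round(3),'F',o['contact_force'].round(1),'w',round(float(o['width']),4),'q',o['q'].round(2))
E
python3 - <<'E'
from h import *
st()
plan((.437,.011,.32),2.9)
E
```

```text
t 0.1 p [0.2529 0.5159 0.2047] jaw 63.89 z [-0.001 -0.001 -1.   ] F [-0.1 -0.3 -0.5] w 0.0937 q [ 0.99  0.28  1.51 -0.    1.36 -0.12]
turn [-8.000e-02  4.000e-02  6.099e+01] shift cm [-38.75 -37.25 -11.48]
```

Emit:
{"name": "send_rows", "arguments": {
  "commands": [
    [0,0,0,0,0,-6,0],
    [0,0,0,0,0,-11.5,0],
    [0,0,61,-38.8,-37.2,-11.5,0],
    [0,0,61,-38.8,-37.2,-11.5,0],
    [0,0,61,-38.8,-37.2,-11.5,0],
    [0,0,61,-38.8,-37.2,-11.5,0],
    [0,0,61,-38.8,-37.2,-11.5,0],
    [0,0,61,-38.8,-37.2,-11.5,0],
    [0,0,61,-38.8,-37.2,-11.5,0],
    [0,0,61,-38.8,-37.2,-11.5,0]
  ]
}}

```text
clock: 1.35
position: [0.425, 0.0448, 0.3203]
tcp_rot: [0.689, 0.725, 0.0, -0.0]
contact_force: [1.1, 0.4, 0.5]
width: 0.0938
```

Emit:
{"name": "send_rows", "arguments": {
  "commands": [
    [0,0,0,0,0,0,0]
  ]
}}

```text
clock: 1.48
position: [0.4259, 0.0427, 0.3197]
tcp_rot: [0.692, 0.722, -0.001, 0.0]
contact_force: [0.3, 1.0, 0.2]
width: 0.0941
```

```bash
python3 - <<'E'
from h import *
st()
plan((.437,.011,.182),2.9)
s=snapshot('side');t=snapshot('top')
crop(s,'s1.png',270,180,140,180,4); crop(s,'s1b.png',230,270,80,185,3)
crop(t,'t1.png',240,200,160,160,4)
cv2.imwrite('pics/s1f.png',s[:,:,::-1])
E
```

```text
t 1.475 p [0.4259 0.0427 0.3197] jaw 2.43 z [-0.001 -0.001 -1.   ] F [0.3 1.  0.2] w 0.0941 q [-0.06  0.    1.56 -0.    1.58 -0.1 ]
turn [-0.06  0.07 -0.47] shift cm [-3.2   0.99 13.78]
```

View pics/s1.png

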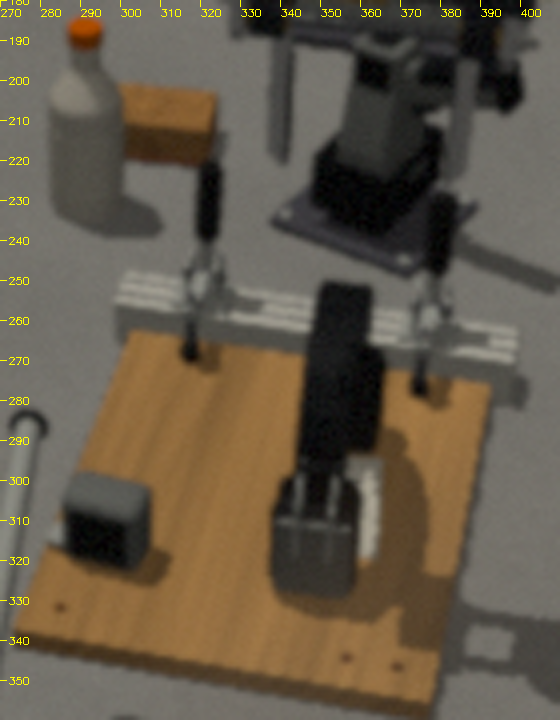

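View pics/t1.png

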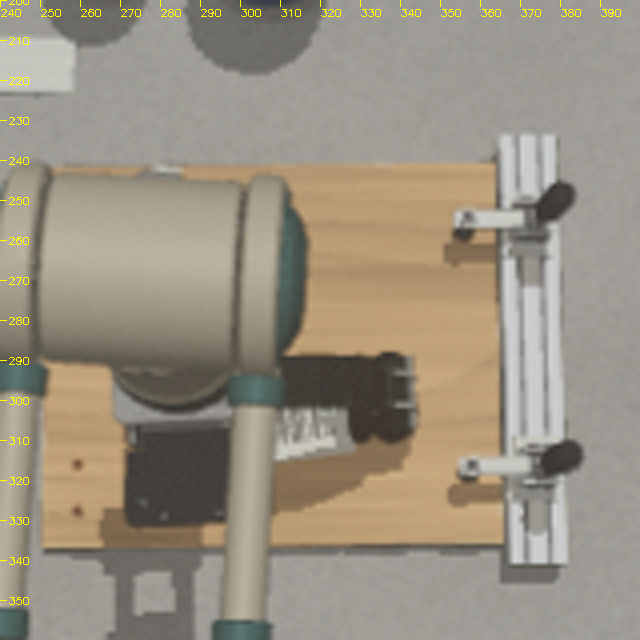

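```bash
cat >> h.py <<'E'
def arch(p,yaw,dz=0.):
    # outline polylines of defenders
    L=[]
    for x in(-.017,.017):
        for ro in(.075,.063):  
            zc=.172-.075
            a=np.linspace(0,np.pi,25); L.append(np.c_[0*a+x,ro*np.cos(a),zc+ro*np.sin(a)])
    for s in(-1,1):
        for x in(-.029,.029):
            y0,y1=s*.051,s*.097; L.append(np.array([[x,y0,0],[x,y1,0],[x,y1,.076],[x,y0,.076],[x,y0,0]]))
    Rm=R.from_euler('z',yaw,degrees=True); return [Rm.apply(l)+np.array(p) for l in L]
def box(p,yaw,x0,x1,y0,y1,z0,z1):
    Rm=R.from_euler('z',yaw,degrees=True); L=[]
    for z in(z0,z1): L.append(np.array([[x0,y0,z],[x1,y0,z],[x1,y1,z],[x0,y1,z],[x0,y0,z]]))
    return [Rm.apply(l)+np.array(p) for l in L]
def draw(im,n,Ls,name,x0,y0,w,h,k,col=(0,255,0)):
    c=cv2.resize(im[y0:y0+h,x0:x0+w],None,fx=k,fy=k,interpolation=cv2.INTER_CUBIC)[:,:,::-1].copy()
    for l in Ls: cv2.polylines(c,[np.int32((proj(n,l)+.5-[x0,y0])*k)],False,col,1)
    cv2.imwrite('pics/'+name,c)
E
python3 - <<'E'
from h import *
s=cv2.imread('pics/side0.png')[:,:,::-1];t=cv2.imread('pics/top0.png')[:,:,::-1]
L=arch((.437,.011,.018),2.9)+box((.478,.0117,0),0.2,-.135,.135,-.16,.16,0,.018)
sc=(.464,-.359,.03); L+=box(sc,160,-.021,.021,-.022,.022,.09,.142)+box((.464,-.36,0),160,-.035,.035,-.047,.047,.075,.075)+box((.464,-.36,0),160,-.065,.065,-.06,.06,0,.006)
rp=(.5726,.3146,0); L+=box(rp,9.07,-.008,.008,-.12,.122,.215,.215)+box(rp,9.07,-.0125,.0125,.1225,.1475,0,.23)
draw(s,'side',L,'o1.png',230,170,180,200,4)
draw(t,'top',L,'o2.png',240,225,150,125,5)
draw(t,'top',L,'o3.png',110,220,140,75,5)
draw(t,'top',L,'o4.png',400,250,80,90,6)
draw(s,'side',L,'o5.png',230,330,70,130,4)
E
```

```text
(no output)
```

View pics/o1.png

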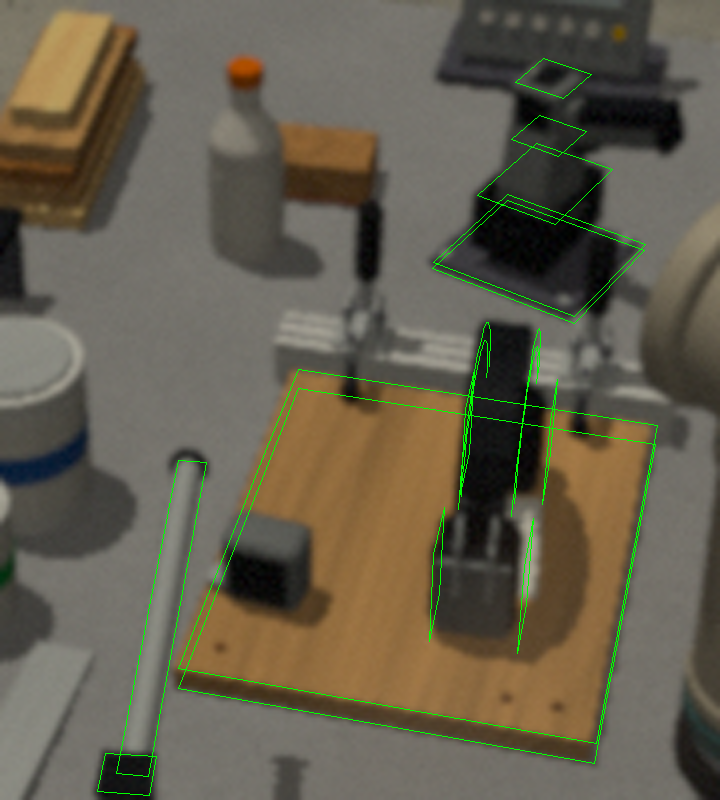

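View pics/o2.png

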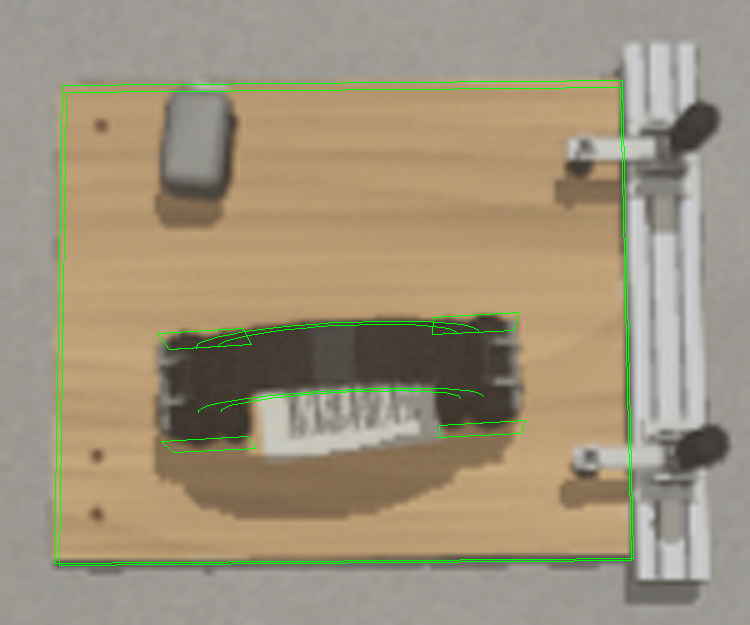

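View pics/o3.png

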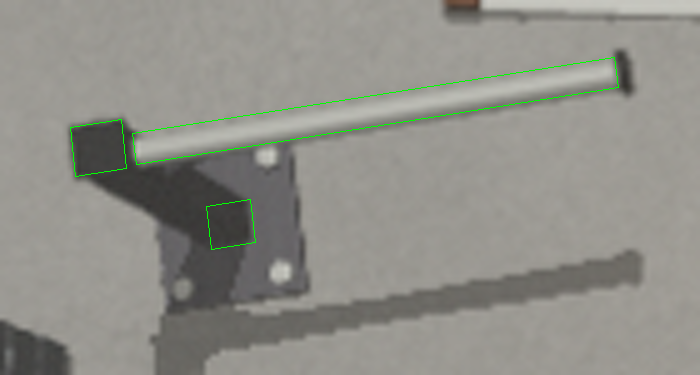

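View pics/o4.png

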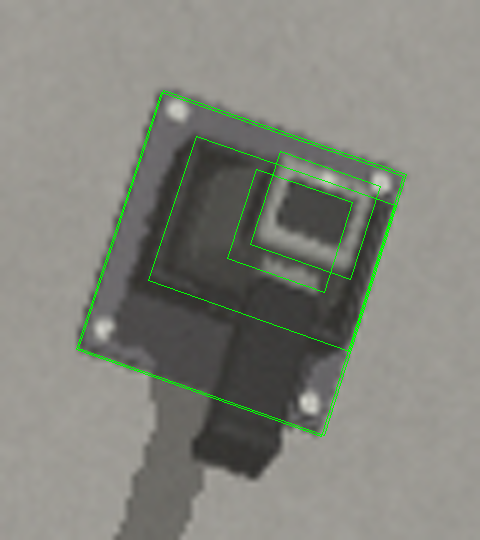

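View pics/o5.png

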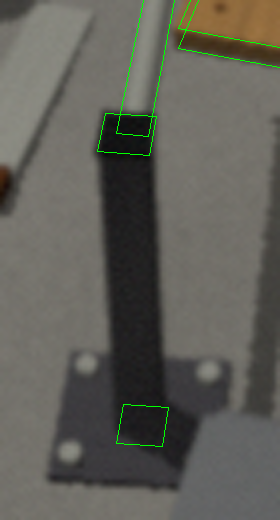

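```bash
python3 - <<'E'
from h import *
st()
plan((.4395,.012,.181),2.9)
E
```

```text
t 1.575 p [0.4246 0.0465 0.32  ] jaw 2.76 z [-0.001  0.001 -1.   ] F [-0.   0.4 -0.5] w 0.094 q [-0.06  0.    1.56  0.    1.58 -0.1 ]
turn [-0.07 -0.06 -0.14] shift cm [-3.53  1.34 13.9 ]
```

Emit:
{"name": "send_rows", "arguments": {
  "commands": [
    [0,0,0,-3.5,1.3,4,0],
    [0,0,0,-3.5,1.3,8,0],
    [0,0,0,-3.5,1.3,8,0],
    [0,0,0,-3.5,1.3,8,0]
  ]
}}

```text
clock: 2.08
position: [0.4402, 0.0138, 0.2419]
tcp_rot: [0.688, 0.726, 0.001, 0.001]
contact_force: [0.2, 0.7, 0.7]
width: 0.0942
```

```bash
python3 - <<'E'
from h import *
st()
plan((.4395,.012,.181),2.9)
E
```

```text
t 2.075 p [0.4402 0.0138 0.2419] jaw 3.03 z [ 0.002  0.    -1.   ] F [0.2 0.7 0.7] w 0.0942 q [-0.13  0.05  1.7   0.    1.39 -0.18]
turn [ 0.12 -0.01  0.13] shift cm [-0.17 -0.09  6.09]
```

Emit:
{"name": "send_rows", "arguments": {
  "commands": [
    [0,0,0,-0.1,0,3,0],
    [0,0,0,-0.1,0,6,0],
    [0,0,0,-0.1,0,6,0],
    [0,0,0,-0.1,0,6,0]
  ]
}}

```text
clock: 2.58
position: [0.4412, 0.0117, 0.1825]
tcp_rot: [0.689, 0.725, 0.001, 0.001]
contact_force: [0.8, -0.1, 0.1]
width: 0.0936
```

```bash
python3 - <<'E'
from h import *
st()
plan((.4395,.012,.181),2.9)
s=snapshot('side'); crop(s,'s2.png',290,180,120,160,4)
E
```

```text
t 2.575 p [0.4412 0.0117 0.1825] jaw 2.94 z [ 0.004 -0.    -1.   ] F [ 0.8 -0.1  0.1] w 0.0936 q [-0.13  0.09  1.81  0.    1.24 -0.18]
turn [0.21 0.03 0.04] shift cm [ 0.04 -0.17  0.15]
```

View pics/s2.png

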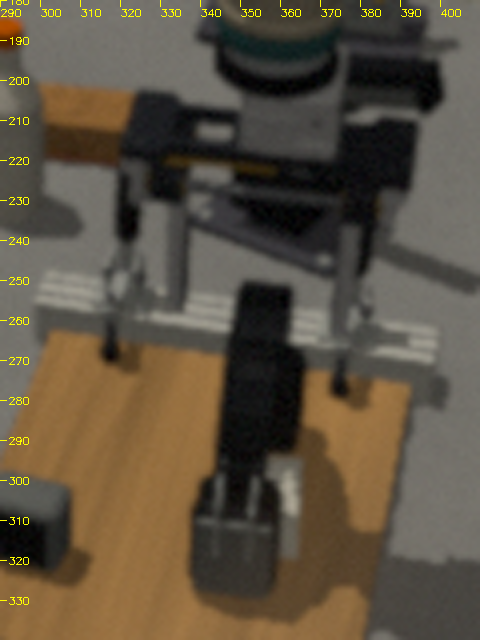

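The band (348–361, 252) is centred between the fingertips (333 and 376). I'll close on it now.

Emit:
{"name": "send_rows", "arguments": {
  "commands": [
    [0,0,0,0,0,0.1,0.5],
    [0,0,0,0,0,0.1,1],
    [0,0,0,0,0,0.1,1],
    [0,0,0,0,0,0.1,1],
    [0,0,0,0,0,0.1,1],
    [0,0,0,0,0,0.1,1],
    [0,0,0,0,0,0.1,1],
    [0,0,0,0,0,0.1,1]
  ]
}}

```text
clock: 3.62
position: [0.4397, 0.0114, 0.1794]
tcp_rot: [0.689, 0.725, 0.0, -0.0]
contact_force: [-0.1, -0.1, 0.1]
width: 0.0334
```

Emit:
{"name": "send_rows", "arguments": {
  "commands": [
    [0,0,0,0,0,-1.5,1],
    [0,0,0,0,0,-4,1],
    [0,0,0,0,0,-4,1],
    [0,0,0,0,0,-4,1]
  ]
}}

```text
clock: 4.12
position: [0.4389, 0.0115, 0.2185]
tcp_rot: [0.689, 0.725, -0.0, -0.001]
contact_force: [-0.1, -0.4, -2.1]
width: 0.0338
```

```bash
python3 - <<'E'
from h import *
st()
s=snapshot('side'); crop(s,'s3.png',290,170,120,170,4)
E
```

```text
t 4.125 p [0.4389 0.0115 0.2185] jaw 2.88 z [-0.002  0.    -1.   ] F [-0.1 -0.4 -2.1] w 0.0338 q [-0.13  0.06  1.74  0.    1.34 -0.18]
```

View pics/s3.png

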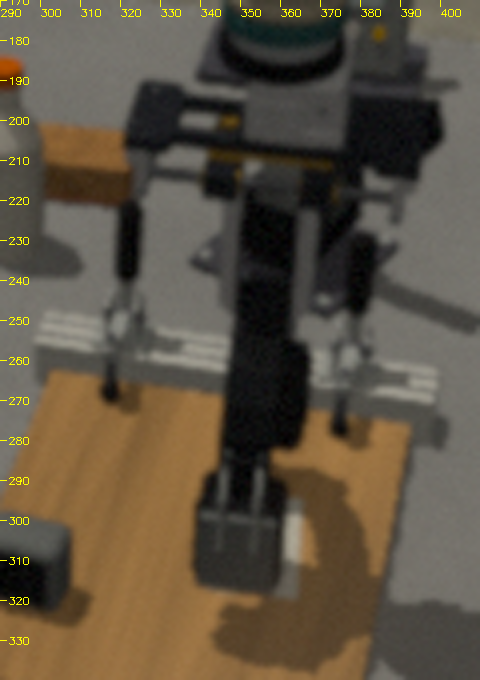

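Emit:
{"name": "send_rows", "arguments": {
  "commands": [
    [0,0,0,0,0,-4,1],
    [0,0,0,0,0,-9,1],
    [0,0,0,0,0,-14,1],
    [0,0,0,0,0,-19,1],
    [0,0,0,0,0,-21,1],
    [0,0,0,0,0,-21,1]
  ]
}}

```text
clock: 4.92
position: [0.4402, 0.0114, 0.4297]
tcp_rot: [0.689, 0.725, 0.0, 0.001]
contact_force: [0.2, -0.2, -2.7]
width: 0.0338
```

```bash
python3 - <<'E'
from h import *
st()
plan((.5726,.3146,.43),-80.9)
E
```

```text
t 4.925 p [0.4402 0.0114 0.4297] jaw 2.89 z [ 0.001 -0.    -1.   ] F [ 0.2 -0.2 -2.7] w 0.0338 q [-0.13  0.02  1.28  0.    1.84 -0.18]
turn [ 8.000e-02 -5.000e-02  8.379e+01] shift cm [ 2.962e+01  1.475e+01 -1.000e-02]
```

Emit:
{"name": "send_rows", "arguments": {
  "commands": [
    [0,0,6,2,1,0,1],
    [0,0,14,5,2.5,0,1],
    [0,0,23,8,4,0,1],
    [0,0,32,11,5.5,0,1],
    [0,0,41,15,7.5,0,1],
    [0,0,50,19,9.5,0,1],
    [0,0,59,23,11.5,0,1],
    [0,0,68,26,13,0,1],
    [0,0,77,28.5,14.2,0,1],
    [0,0,83.8,29.6,14.8,0,1]
  ]
}}

```text
clock: 6.18
position: [0.5727, 0.316, 0.4255]
tcp_rot: [0.997, 0.078, -0.003, 0.001]
contact_force: [-0.4, 1.1, -1.5]
width: 0.0336
```

Emit:
{"name": "send_rows", "arguments": {
  "commands": [
    [0,0,0,0,0,0,1],
    [0,0,0,0,0,0,1]
  ]
}}

```text
clock: 6.42
position: [0.5722, 0.3139, 0.4281]
tcp_rot: [0.997, 0.08, -0.001, 0.001]
contact_force: [0.6, 0.0, -1.7]
width: 0.0333
```

```bash
python3 - <<'E'
from h import *
st()
plan((.5726,.3146,.43),-80.9)
s=snapshot('side'); crop(s,'s4.png',200,60,160,190,4); t=snapshot('top'); crop(t,'t4.png',100,150,160,150,4);crop(t,'t4b.png',240,225,150,125,5)
E
```

```text
t 6.425 p [0.5722 0.3139 0.4281] jaw -80.84 z [-0.002 -0.001 -1.   ] F [ 0.6  0.  -1.7] w 0.0333 q [ 0.4   0.38  0.81 -0.    1.95  1.81]
turn [0.05 0.15 0.06] shift cm [ 0.05 -0.06 -0.19]
```

View pics/s4.png

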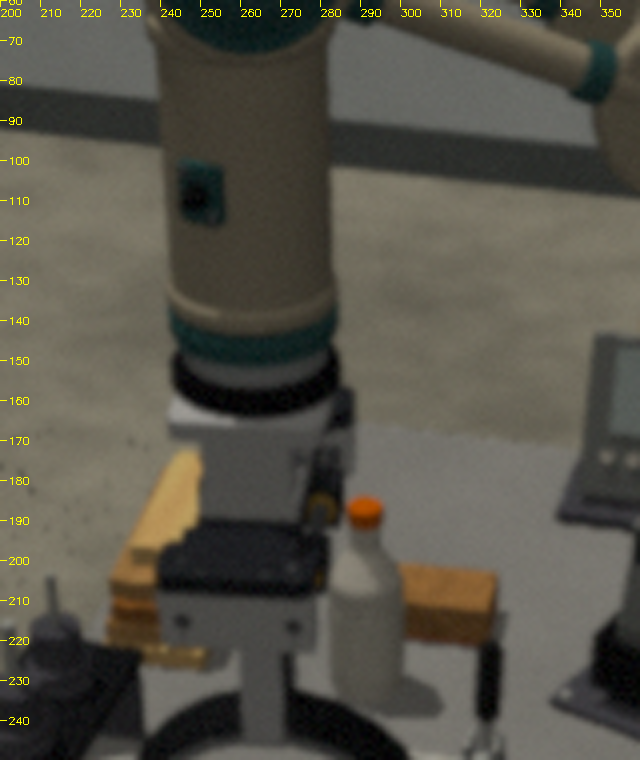

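View pics/t4.png

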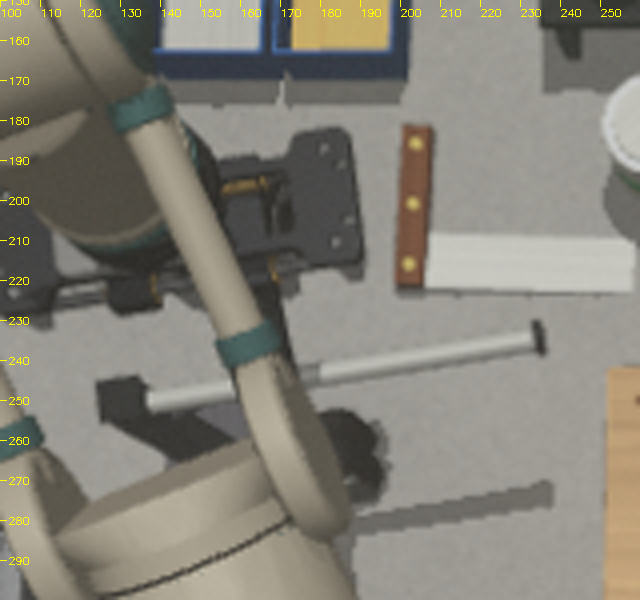

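View pics/t4b.png

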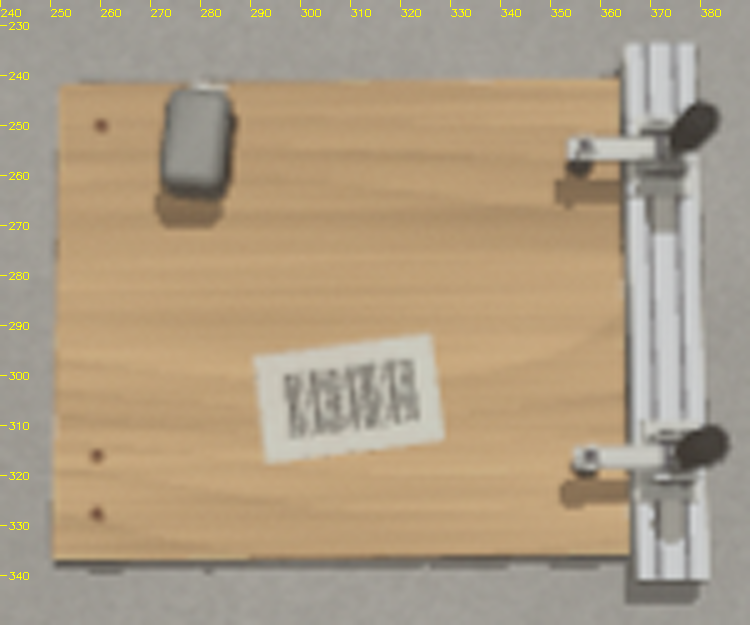

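Emit:
{"name": "send_rows", "arguments": {
  "commands": [
    [0,0,0,0,0,4,1],
    [0,0,0,0,0,8,1],
    [0,0,0,0,0,12,1],
    [0,0,0,0,0,15,1],
    [0,0,0,0,0,17,1],
    [0,0,0,0,0,18,1],
    [0,0,0,0,0,18,1],
    [0,0,0,0,0,18,1]
  ]
}}

```text
clock: 7.52
position: [0.5732, 0.3146, 0.2508]
tcp_rot: [0.997, 0.079, 0.001, -0.0]
contact_force: [0.2, -0.1, -1.7]
width: 0.0338
```

```bash
python3 - <<'E'
from h import *
st()
plan((.5726,.3146,.217),-80.9)
s=snapshot('side'); crop(s,'s5.png',200,220,120,210,3)
print([at('top',(240+x/5-.0,225+y/5),.0185)[:2] for x,y in [(252,356),(432,334),(445,440),(265,462)]])
E
```

```text
t 7.525 p [0.5732 0.3146 0.2508] jaw -80.92 z [ 0.002  0.001 -1.   ] F [ 0.2 -0.1 -1.7] w 0.0338 q [0.4  0.38 1.24 0.   1.52 1.81]
turn [-0.04 -0.13 -0.02] shift cm [-0.07 -0.01  3.38]
[array([0.45555647, 0.06163547]), array([ 0.46740672, -0.03939166]), array([ 0.4080103 , -0.04630281]), array([0.39633363, 0.05401969])]
```

View pics/s5.png

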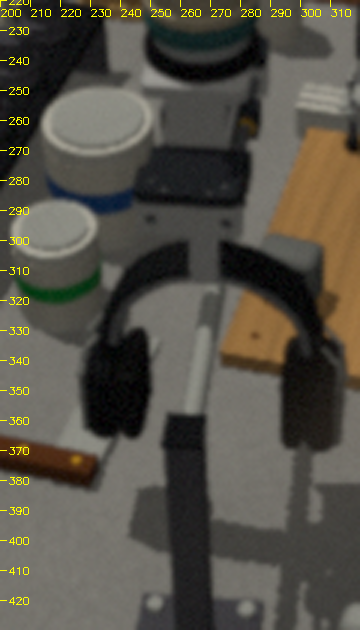

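The bar (264, 340) runs centrally between the cups. I'll lower slowly until there is contact.

Emit:
{"name": "send_rows", "arguments": {
  "commands": [
    [0,0,0,0,0,1,1],
    [0,0,0,0,0,2,1],
    [0,0,0,0,0,2.6,1],
    [0,0,0,0,0,3,1],
    [0,0,0,0,0,3,1],
    [0,0,0,0,0,3,1]
  ]
}}

```text
clock: 8.32
position: [0.5728, 0.3146, 0.2198]
tcp_rot: [0.997, 0.079, 0.0, -0.0]
contact_force: [-0.3, 0.7, -2.4]
width: 0.0334
```

Emit:
{"name": "send_rows", "arguments": {
  "commands": [
    [0,0,0,0,0,0.2,1],
    [0,0,0,0,0,0.2,1]
  ]
}}

```text
clock: 8.57
position: [0.5725, 0.3145, 0.2174]
tcp_rot: [0.997, 0.079, -0.0, -0.0]
contact_force: [0.5, 0.2, -1.3]
width: 0.0339
```

Emit:
{"name": "send_rows", "arguments": {
  "commands": [
    [0,0,0,0,0,0.15,1],
    [0,0,0,0,0,0.15,1]
  ]
}}

```text
clock: 8.82
position: [0.5727, 0.3146, 0.2164]
tcp_rot: [0.997, 0.079, 0.0, -0.0]
contact_force: [-0.3, -0.3, -1.1]
width: 0.0338
```

```bash
python3 - <<'E'
from h import *
st()
s=snapshot('side'); crop(s,'s6.png',210,260,120,140,5)
E
```

```text
t 8.825 p [0.5727 0.3146 0.2164] jaw -80.92 z [ 0.001  0.    -1.   ] F [-0.3 -0.3 -1.1] w 0.0338 q [0.4  0.39 1.31 0.   1.44 1.81]
```

View pics/s6.png

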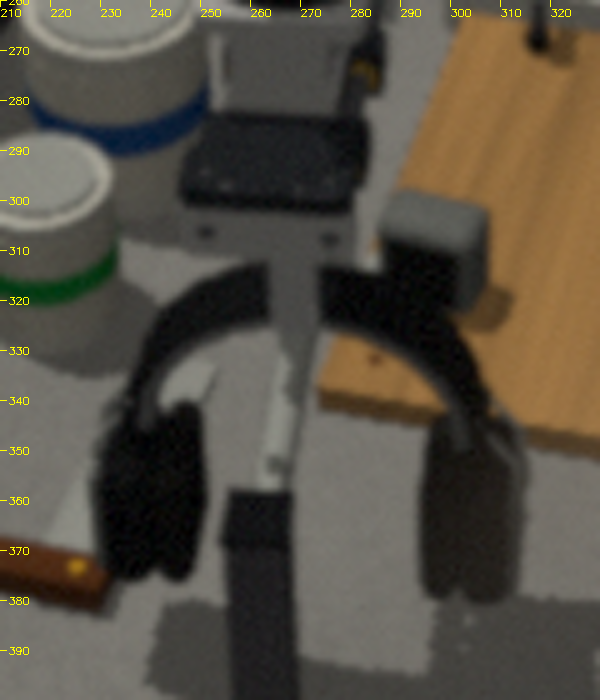

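Emit:
{"name": "send_rows", "arguments": {
  "commands": [
    [0,0,0,0,0,0.12,1],
    [0,0,0,0,0,0.12,1]
  ]
}}

```text
clock: 9.12
position: [0.5727, 0.3146, 0.2164]
tcp_rot: [0.997, 0.079, 0.001, -0.0]
contact_force: [-1.2, -0.2, 4.7]
width: 0.0332
```

```bash
python3 - <<'E'
from h import *
st()
E
```

```text
t 9.125 p [0.5727 0.3146 0.2164] jaw -80.91 z [ 0.002  0.001 -1.   ] F [-1.2 -0.2  4.7] w 0.0332 q [ 0.4   0.39  1.31 -0.    1.44  1.81]
```

Emit:
{"name": "send_rows", "arguments": {
  "commands": [
    [0,0,0,0,0,0,0.6],
    [0,0,0,0,0,0,0.4],
    [0,0,0,0,0,0,0.3],
    [0,0,0,0,0,-0.2,0.3],
    [0,0,0,0,0,-0.2,0.3],
    [0,0,0,0,0,-0.2,0.3]
  ]
}}

```text
clock: 9.88
position: [0.5724, 0.3144, 0.2164]
tcp_rot: [0.997, 0.079, -0.0, 0.0]
contact_force: [0.1, -0.0, -0.5]
width: 0.0658
```

Emit:
{"name": "send_rows", "arguments": {
  "commands": [
    [0,0,0,0,0,-2,0.3],
    [0,0,0,0,0,-5,0.3],
    [0,0,0,0,0,-10,0.3],
    [0,0,0,0,0,-14,0],
    [0,0,0,0,0,-14,0]
  ]
}}

```text
clock: 10.5
position: [0.5738, 0.3151, 0.3606]
tcp_rot: [0.997, 0.079, 0.004, -0.001]
contact_force: [-0.4, 0.6, -0.1]
width: 0.0823
```

```bash
python3 - <<'E'
from h import *
st()
s=snapshot('side'); crop(s,'s7.png',200,220,130,190,4)
t=snapshot('top'); crop(t,'t7.png',100,170,160,150,4)
E
```

```text
t 10.5 p [0.5738 0.3151 0.3606] jaw -80.91 z [ 0.007  0.003 -1.   ] F [-0.4  0.6 -0.1] w 0.0823 q [0.4  0.36 1.01 0.   1.77 1.81]
```

View pics/s7.png

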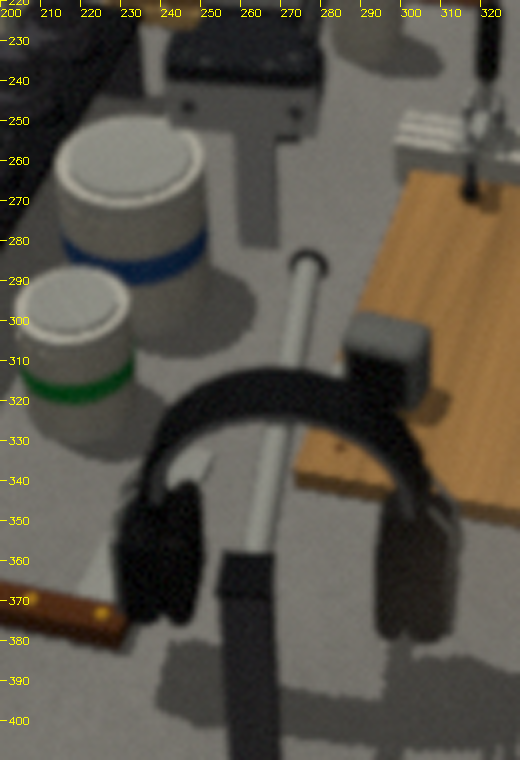

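View pics/t7.png

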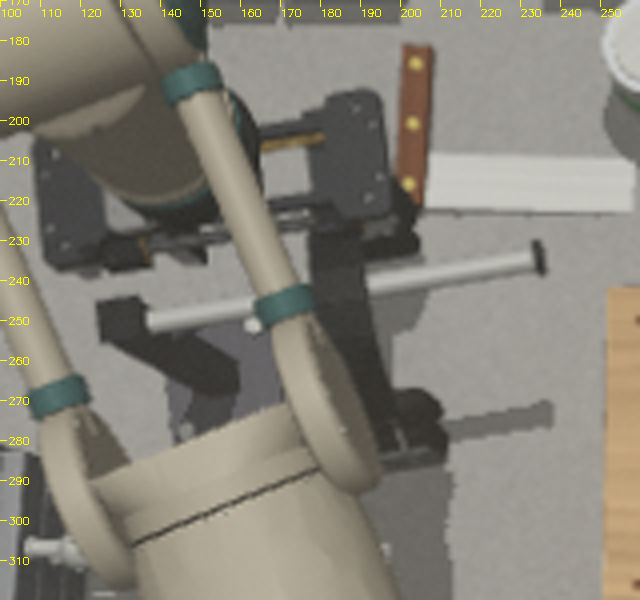

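The defenders hang centred on the bar: band apex at (270,315), cups level at (238,375) and (303,378). Next I'll measure the scanner.

```bash
python3 - <<'E'
from h import *
plan((.466,-.361,.33),-110)
s=cv2.imread('pics/s4.png')
t=cv2.imread('pics/top0.png')[:,:,::-1]; crop(t,'c8.png',425,265,45,45,14,5)
s=cv2.imread('pics/side0.png')[:,:,::-1]; crop(s,'c9.png',345,175,60,45,12,5)
E
```

```text
turn [1.000e-02 3.000e-02 2.908e+01] shift cm [-21.17  65.02   2.64]
```

View pics/c8.png

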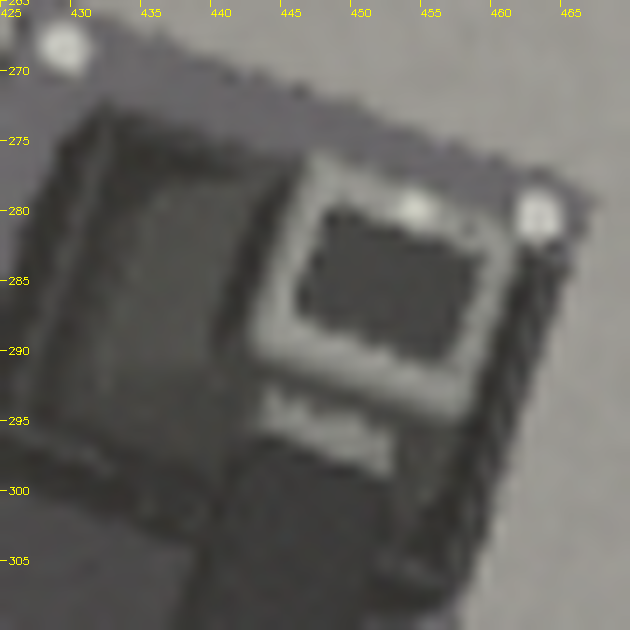

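View pics/c9.png

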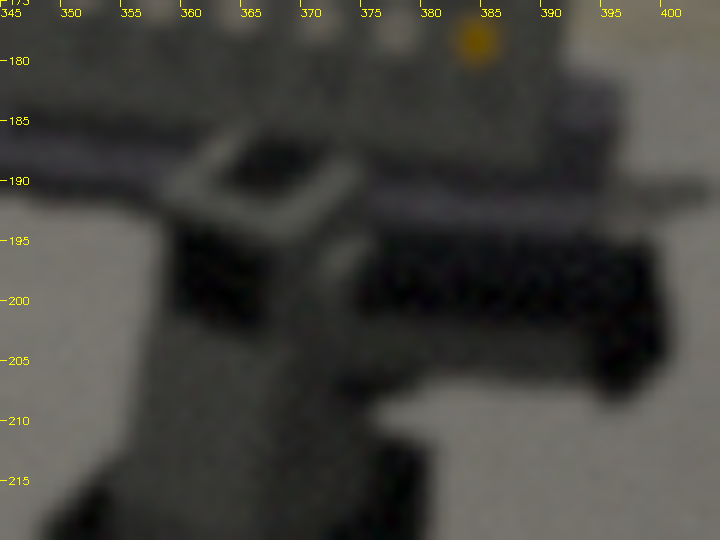

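```bash
python3 - <<'E'
from h import *
np.set_printoptions(precision=4,suppress=True)
print(at('top',(452.7,285.4),.172), tri((367.0,188.2),(452.7,285.4)))
for A,B in (((318,158),(515,232)),((328,208),(480,262)),((252,340),(470,412)),((295,318),(440,362)),((515,232),(470,412)),((318,158),(252,340)),((328,208),(295,318)),((480,262),(440,362))):
    f=lambda p: at('top',(425+p[0]/14,265+p[1]/14),.172)
    d=f(B)-f(A); print(np.degrees(np.arctan2(d[1],d[0])),np.linalg.norm(d))
E
```

```text
[ 0.464  -0.3605  0.172 ] (array([ 0.4654, -0.3601,  0.1739]), np.float64(0.0033752685109666486))
-111.40278204745509 0.03766296171542579
-110.30651557894598 0.028855965323649993
-108.8907200935433 0.040961855517656916
-107.46829020486909 0.027079763851849726
163.43005298469598 0.03425143148712812
158.0009412195777 0.03592695044078885
161.0882475864651 0.021271951617247042
155.98441707254506 0.01996658641947042
```

Emit:
{"name": "send_rows", "arguments": {
  "commands": [
    [0,0,3,-2,6,2,0],
    [0,0,6,-4,12,2,0],
    [0,0,10,-6,18,2,0],
    [0,0,14,-8,24,2,0],
    [0,0,17,-10,30,2,0],
    [0,0,20,-12,36,2,0],
    [0,0,23,-14,42,2,0],
    [0,0,26,-16,48,2,0],
    [0,0,28,-18,54,2,0],
    [0,0,29,-20,60,2,0]
  ]
}}

```text
clock: 11.85
position: [0.4701, -0.3006, 0.3345]
tcp_rot: [0.985, -0.173, -0.002, -0.001]
contact_force: [-0.0, -0.4, 0.3]
width: 0.0939
```

Emit:
{"name": "send_rows", "arguments": {
  "commands": [
    [0,0,0,-1,3,0,0],
    [0,0,0,-1,5,0,0],
    [0,0,0,-1,5,0,0]
  ]
}}

```text
clock: 12.22
position: [0.4447, -0.3432, 0.3354]
tcp_rot: [0.985, -0.174, -0.001, -0.001]
contact_force: [1.1, -0.5, -0.1]
width: 0.0936
```

```bash
python3 - <<'E'
from h import *
st()
E
```

```text
t 12.225 p [ 0.4447 -0.3432  0.3354] jaw -110.0 z [-0.001  0.002 -1.   ] F [ 1.1 -0.5 -0.1] w 0.0936 q [-0.78  0.21  1.28  0.    1.65  1.14]
```

```bash
python3 - <<'E'
from h import *
plan((.4645,-.3605,.22),-110)
E
```

```text
turn [-0.08  0.1  -0.  ] shift cm [ 2.47  0.96 11.54]
```

Emit:
{"name": "send_rows", "arguments": {
  "commands": [
    [0,0,0,1.5,0.6,4,0],
    [0,0,0,2.5,1,8,0],
    [0,0,0,2.5,1,11.5,0],
    [0,0,0,2.5,1,11.5,0],
    [0,0,0,2.5,1,11.5,0]
  ]
}}

```text
clock: 12.85
position: [0.4663, -0.3604, 0.2232]
tcp_rot: [0.985, -0.172, 0.001, 0.0]
contact_force: [-0.1, 0.0, -0.1]
width: 0.094
```

```bash
python3 - <<'E'
from h import *
st();plan((.4645,-.3605,.129),-110)
s=snapshot('side'); crop(s,'s8.png',310,120,110,120,5)
t=snapshot('top'); crop(t,'t8.png',400,240,90,100,5)
E
```

```text
t 12.85 p [ 0.4663 -0.3604  0.2232] jaw -109.84 z [ 0.002 -0.001 -1.   ] F [-0.1  0.  -0.1] w 0.094 q [-0.78  0.29  1.44  0.    1.41  1.14]
turn [ 0.02 -0.12  0.16] shift cm [-0.19  0.07  9.42]
```

View pics/s8.png

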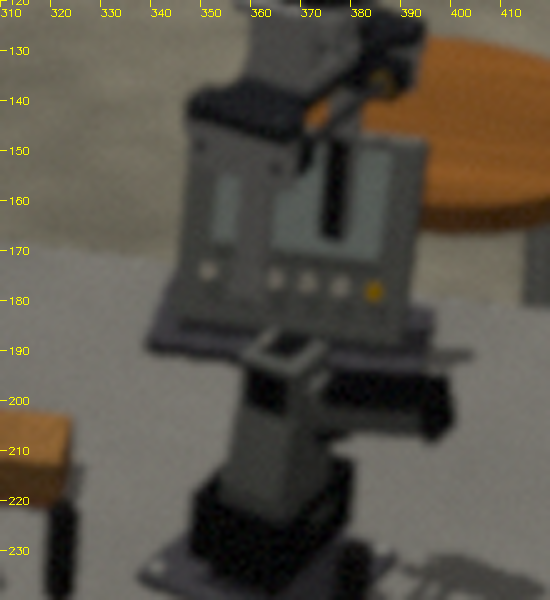

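View pics/t8.png

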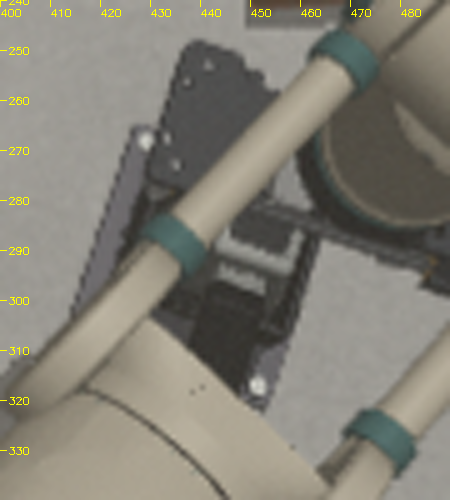

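Emit:
{"name": "send_rows", "arguments": {
  "commands": [
    [0,0,0,-0.1,0,2,0],
    [0,0,0,-0.1,0,4,0],
    [0,0,0,-0.1,0,6,0],
    [0,0,0,-0.1,0,8,0],
    [0,0,0,-0.1,0,9.3,0],
    [0,0,0,-0.1,0,9.3,0],
    [0,0,0,-0.1,0,9.3,0]
  ]
}}

```text
clock: 13.82
position: [0.4649, -0.361, 0.1298]
tcp_rot: [0.985, -0.173, 0.001, 0.001]
contact_force: [0.1, -0.3, -0.3]
width: 0.0938
```

```bash
python3 - <<'E'
from h import *
st();plan((.4645,-.3605,.129),-110)
s=snapshot('side'); crop(s,'s9.png',310,140,110,110,5)
E
```

```text
t 13.825 p [ 0.4649 -0.361   0.1298] jaw -109.91 z [ 0.001 -0.001 -1.   ] F [ 0.1 -0.3 -0.3] w 0.0938 q [-0.78  0.35  1.6   0.    1.2   1.14]
turn [ 0.04 -0.11  0.09] shift cm [-0.05 -0.04  0.08]
```

View pics/s9.png

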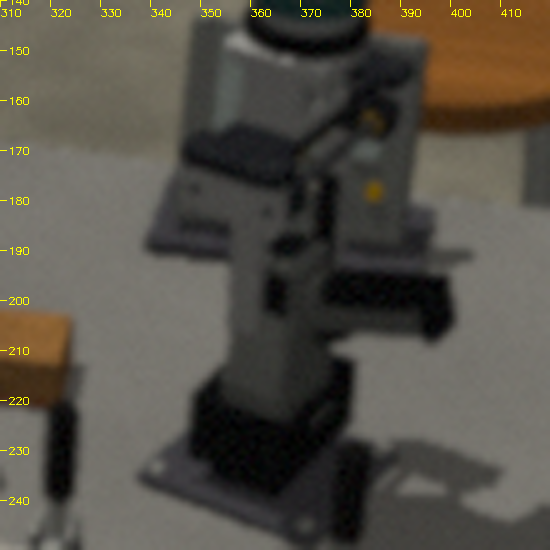

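Emit:
{"name": "send_rows", "arguments": {
  "commands": [
    [0,0,0,0,0,0,0.3],
    [0,0,0,0,0,0,0.6],
    [0,0,0,0,0,0,1],
    [0,0,0,0,0,0,1],
    [0,0,0,0,0,0,1],
    [0,0,0,0,0,0,1],
    [0,0,0,0,0,0,1]
  ]
}}

```text
clock: 14.75
position: [0.4643, -0.3603, 0.1287]
tcp_rot: [0.985, -0.173, -0.0, -0.0]
contact_force: [0.4, 0.4, -1.1]
width: 0.044
```

Emit:
{"name": "send_rows", "arguments": {
  "commands": [
    [0,0,0,0,0,-1,1],
    [0,0,0,0,0,-2.5,1],
    [0,0,0,0,0,-4.5,1],
    [0,0,0,0,0,-7,1],
    [0,0,0,0,0,-10,1],
    [0,0,0,0,0,-14,1],
    [0,0,0,0,0,-18,1],
    [0,0,0,0,0,-20,1],
    [0,0,0,0,0,-20,1]
  ]
}}

```text
clock: 15.88
position: [0.4648, -0.3611, 0.3314]
tcp_rot: [0.985, -0.173, 0.002, 0.001]
contact_force: [-0.2, 0.2, -3.5]
width: 0.0439
```

```bash
python3 - <<'E'
from h import *
st();
f=lambda p: at('top',p,.0185)
C=[(252,356),(432,334),(445,440),(265,462)]
P=np.array([f((240+x/5,225+y/5)) for x,y in C]);print(P.mean(0))
for a,b in((1,0),(2,3),(0,3),(1,2)):
    d=P[b]-P[a];print(np.degrees(np.arctan2(d[1],d[0])),np.linalg.norm(d))
s=snapshot('side'); crop(s,'s10.png',310,40,130,200,4)
E
```

```text
t 15.875 p [ 0.4648 -0.3611  0.3314] jaw -109.92 z [ 0.004 -0.004 -1.   ] F [-0.2  0.2 -3.5] w 0.0439 q [-0.78  0.25  1.23  0.    1.65  1.14]
[0.43182678 0.00749017 0.0185    ]
96.6900932899431 0.10171976085097788
96.63885911220441 0.10099975202240224
-172.67224724609235 0.05971050498649141
-173.36311323692405 0.05979714740570893
```

View pics/s10.png

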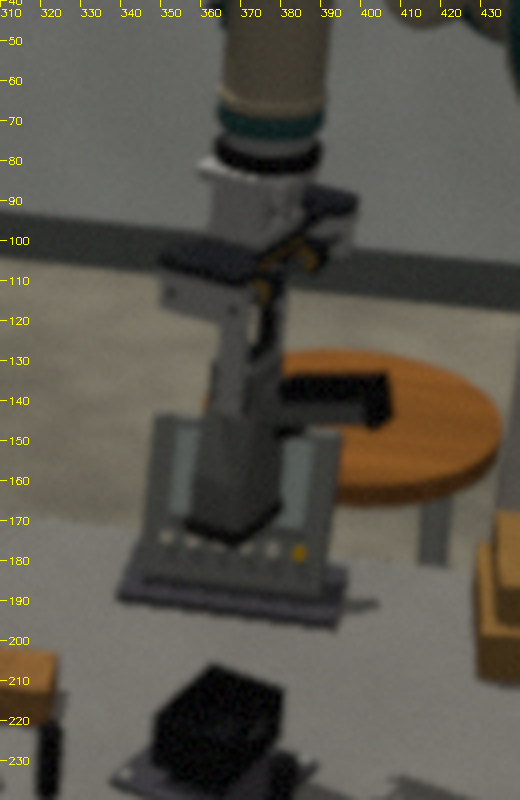

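```bash
python3 - <<'E'
from h import *
plan((.4318,.0075,.33),-83.3)
E
```

```text
turn [  0.06  -0.08 -26.62] shift cm [-15.59 -33.5   -0.09]
```

Emit:
{"name": "send_rows", "arguments": {
  "commands": [
    [0,0,-3,-1.5,-3,0,1],
    [0,0,-6,-3,-7,0,1],
    [0,0,-9,-5,-11,0,1],
    [0,0,-12,-7,-15,0,1],
    [0,0,-15,-9,-19,0,1],
    [0,0,-18,-11,-23,0,1],
    [0,0,-21,-13,-27,0,1],
    [0,0,-24,-14.5,-31,0,1],
    [0,0,-26.6,-15.5,-33,0,1],
    [0,0,-26.6,-15.6,-33.5,0,1]
  ]
}}

```text
clock: 17.18
position: [0.4306, 0.0088, 0.3278]
tcp_rot: [0.998, 0.059, -0.001, -0.0]
contact_force: [0.1, -0.2, -2.7]
width: 0.0437
```

Emit:
{"name": "send_rows", "arguments": {
  "commands": [
    [0,0,0,0,0,0,1],
    [0,0,0,0,0,0,1]
  ]
}}

```text
clock: 17.42
position: [0.4318, 0.0067, 0.3284]
tcp_rot: [0.998, 0.058, -0.0, 0.0]
contact_force: [-0.2, -0.3, -3.5]
width: 0.0437
```

```bash
python3 - <<'E'
from h import *
st();plan((.4318,.0075,.20),-83.3)
s=snapshot('side'); crop(s,'s11.png',290,140,130,190,4)
t=snapshot('top'); crop(t,'t11.png',240,225,150,125,5)
E
```

```text
t 17.425 p [0.4318 0.0067 0.3284] jaw -83.41 z [-0.001 -0.    -1.   ] F [-0.2 -0.3 -3.5] w 0.0437 q [-0.15  0.01  1.53 -0.    1.6   1.31]
turn [ 0.02  0.04 -0.11] shift cm [ 0.02 -0.09 12.84]
```

View pics/s11.png

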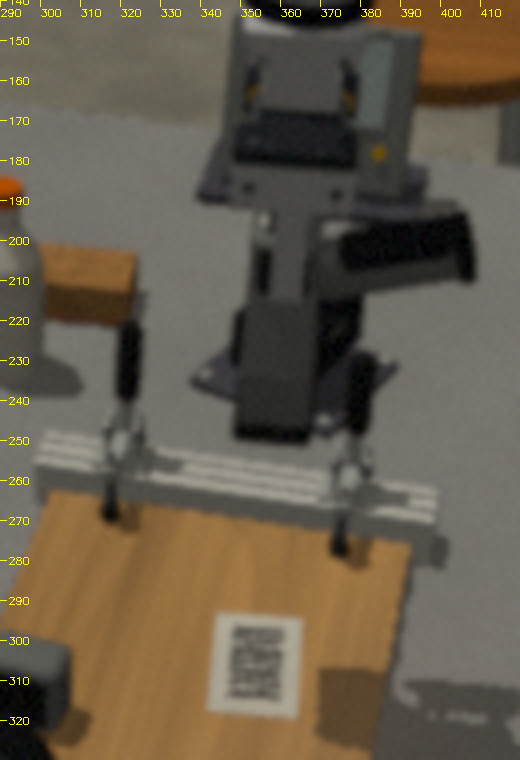

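View pics/t11.png

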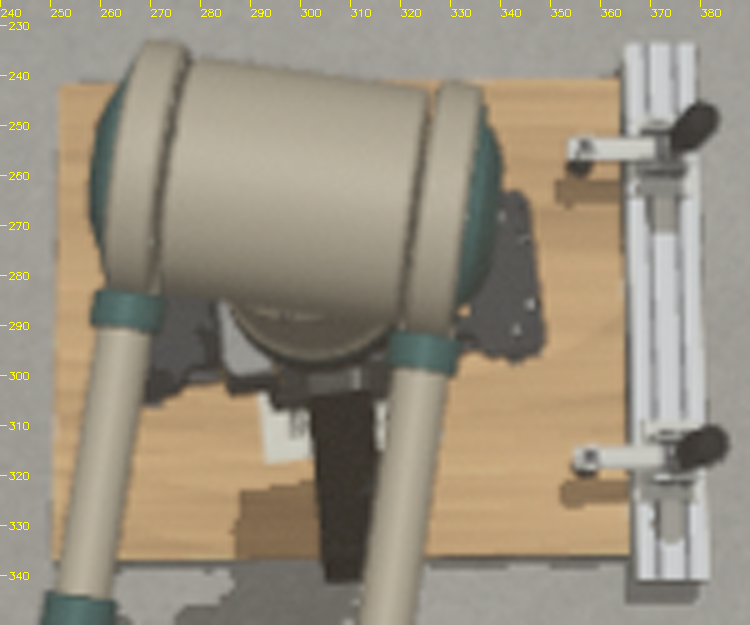

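Emit:
{"name": "send_rows", "arguments": {
  "commands": [
    [0,0,0,0,-0.1,4,1],
    [0,0,0,0,-0.1,8,1],
    [0,0,0,0,-0.1,11,1],
    [0,0,0,0,-0.1,14,1],
    [0,0,0,0,-0.1,16,1],
    [0,0,0,0,-0.1,17.1,1],
    [0,0,0,0,-0.1,17.1,1],
    [0,0,0,0,-0.1,17.1,1]
  ]
}}

```text
clock: 18.52
position: [0.4324, 0.0083, 0.1586]
tcp_rot: [0.998, 0.058, 0.001, 0.0]
contact_force: [-0.6, -0.4, -3.1]
width: 0.0439
```

```bash
python3 - <<'E'
from h import *
st();plan((.4318,.0075,.157),-83.3)
o=r.get_obs();p=o['position']
L=box((p[0],p[1],p[2]-.0987),186.7,-.025,.025,-.037,.037,0,.058)+box((.4318,.0075,.0185),6.7,-.03,.03,-.05,.05,0,0)
s=snapshot('side'); crop(s,'s12.png',300,170,120,170,4);draw(s,'side',L,'s12o.png',320,240,70,90,8)
E
```

```text
t 18.525 p [0.4324 0.0083 0.1586] jaw -83.33 z [ 0.002 -0.    -1.   ] F [-0.6 -0.4 -3.1] w 0.0439 q [-0.14  0.09  1.86  0.    1.18  1.31]
turn [ 0.03 -0.11 -0.03] shift cm [-0.07  0.08  0.16]
```

View pics/s12.png

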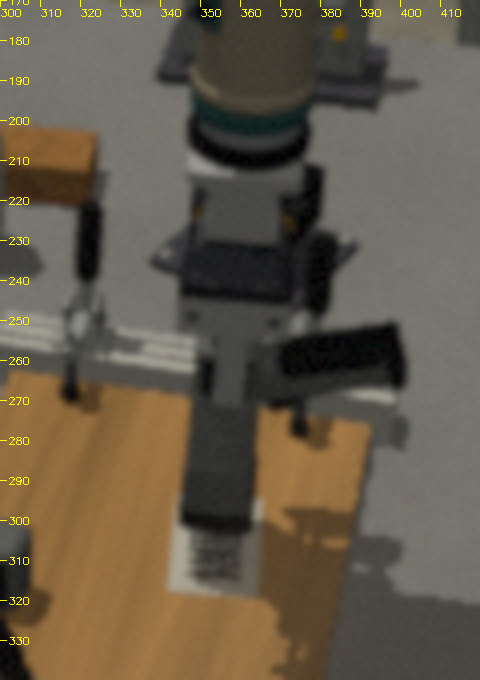

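View pics/s12o.png

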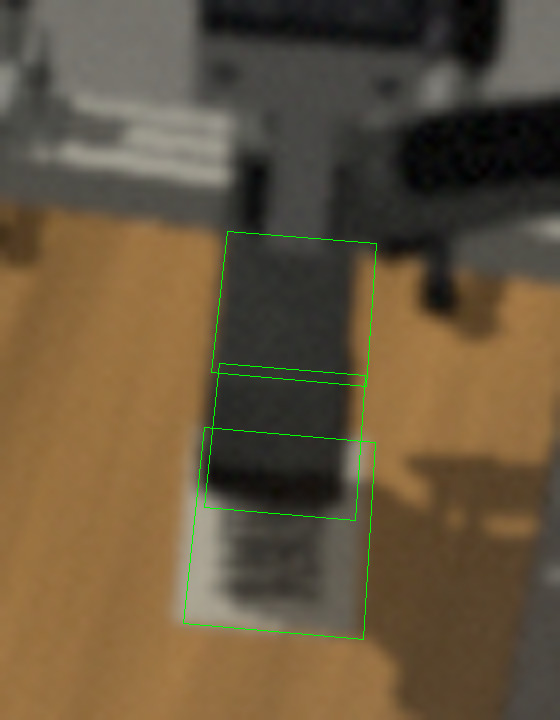

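Emit:
{"name": "send_rows", "arguments": {
  "commands": [
    [0,0,0,0,0,0.1,1],
    [0,0,0,0,0,0.1,1],
    [0,0,0,0,0,0.1,1],
    [0,0,0,0,0,0.1,1],
    [0,0,0,0,0,0.1,1],
    [0,0,0,0,0,0.1,1],
    [0,0,0,0,0,0.1,1],
    [0,0,0,0,0,0.1,1]
  ]
}}

```text
clock: 19.58
position: [0.4316, 0.0086, 0.1568]
tcp_rot: [0.998, 0.058, 0.0, -0.0]
contact_force: [-0.3, -1.0, -3.4]
width: 0.0437
```

```bash
python3 - <<'E'
from h import *
for i in range(4):
    st(); s=snapshot('side')
cv2.imwrite('pics/s13.png',s[:,:,::-1]); t=snapshot('top'); cv2.imwrite('pics/t13.png',t[:,:,::-1]); print(r.get_obs()['qvel'].round(4))
E
```

```text
t 19.575 p [0.4316 0.0086 0.1568] jaw -83.32 z [ 0.  0. -1.] F [-0.3 -1.  -3.4] w 0.0437 q [-0.14  0.1   1.87  0.    1.18  1.31]
t 19.625 p [0.4316 0.0086 0.1567] jaw -83.31 z [-0.  0. -1.] F [ 0.  -0.6 -3. ] w 0.0436 q [-0.14  0.1   1.87  0.    1.18  1.31]
t 19.675 p [0.4316 0.0086 0.1567] jaw -83.32 z [-0.  0. -1.] F [ 1.3  0.8 -3.1] w 0.0437 q [-0.14  0.1   1.87  0.    1.18  1.31]
t 19.725 p [0.4316 0.0086 0.1568] jaw -83.32 z [ 0.  0. -1.] F [ 0.7  1.  -2.8] w 0.0442 q [-0.14  0.1   1.87  0.    1.18  1.31]
[ 0.0002 -0.0009  0.001   0.0004  0.002   0.0003]
```

View pics/s13.png

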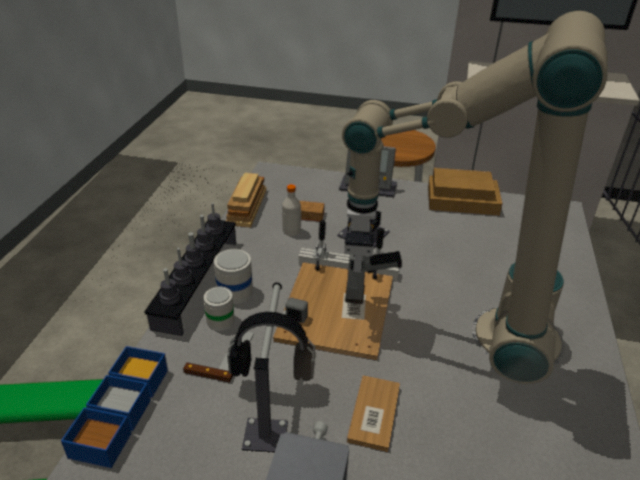

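View pics/t13.png

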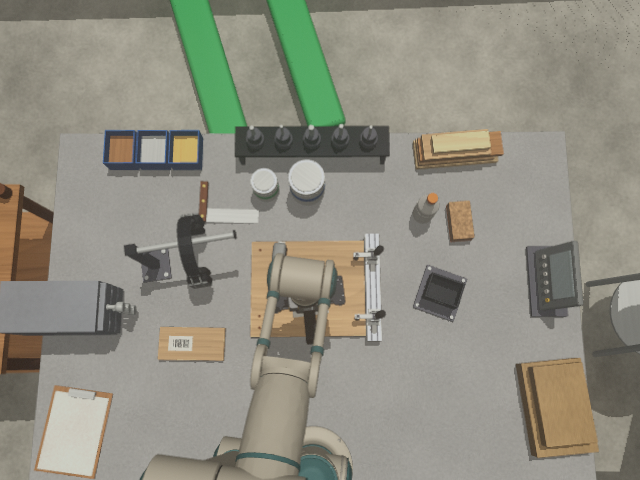

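The defenders still hang on the bar at (190,250) in the top view. The scanner is still over the label, and the other items are where they were. I'm handing the job in.

```bash
python3 - <<'E'
from h import *
print(r.finish_job()); st()
E
```

```text
the job is handed in; nothing more can be done
None
the job is handed in; nothing more can be done
```

I hung the ear defenders by the headband near the middle of the rail's free bar. Then I drew the scanner straight up out of its holster and carried it over the fence and clamps. The gripper now holds it nose down over the label. I handed the job in at about 19.8 s; `finish_job` gives no verdict.

**Last checks before handing in:**
- **Defenders:** the last pictures from both cameras show them still hanging squarely, a cup on either side of the bar.
- **Scanner position:** the tool was still and pointed straight down, about 1 mm from my measured label centre. By my calculation the nose is about 4 cm above the label.
- **Scanner alignment:** the jaws, which grip across the wide way of the nose, match the label's long side to within about 0.1°, going by my reading of its edges.
- **Forces and bystanders:** the wrist force was only the scanner's weight, about 3 N, so nothing was touching. The other things on the bench looked unmoved.

**One small disagreement:** in the side-view overlay, taken just before a final 1 mm lowering, the nose appeared roughly 2 mm higher than calculated, or shifted by about that much. That is about the calibration error, so I left it.

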